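# Load the second tumbler and lift the rinse carrier level over its drip tray

## Robot

A 6-joint arm with a two-finger parallel gripper is mounted at the origin on the work surface. World frame = base frame: x ahead of the robot, y to its left, z up, the work surface at z = 0. Lengths are in mm, angles in degrees, forces in N, time in s.
With the tool pointing down it reaches from about 300 to 850 mm from the base axis. Payload 4.2 kg.
Tool frame: the origin (TCP) lies between the finger pads; the fingertips stand 11 mm ahead of it and the grasp point (between the pads) lies 8 mm behind it (env.tips_ahead is the distance from the TCP to the fingertips, in mm); z points along the fingers, y is the line along which they close (so a half turn about z gives the same grasp; the last joint's range is limited). The gripper opens to 91 mm and grips with 3 to 60 N. Pads are 32 mm wide; open, the fingers measure 118 mm over their backs; the gripper's body (76 mm by 178 mm) begins 60 mm behind the grasp point.
Start: joints at [69.672, 18.312, 89.639, -0, 72.044, -1.146], TCP at [188.936, 543.089, 224.976] pointing down, gripper open.
Joint ranges: [-177.97, 177.97], [-48.28, 115.42], [12.27, 149.76], [-77.06, 257.06], [2.81, 150.46], [-146.56, 146.56]. Speed limits (degrees/s): [147.25, 147.25, 180, 180, 180, 180].

## Interface

Orientations are given as [roll, pitch, yaw] about the fixed x, y, z axes, in that order (R = Rz(yaw) Ry(pitch) Rx(roll)).
In Python, from workcell import env, cams gives the robot as it stands.
- The arm moves only by the tool step_arm, never from a script. Its arguments are lists of equal length, an entry for each row: "linear": the shift along the tool's x, y, z in units of 30 cm (1.0 is 30 cm), a list of three; "turn": the turn about the tool's z in units of 360 degrees (1.0 is 360 degrees). In form: {"linear": [[tx, ty, tz], ...], "turn": [turn, ...]}. A call has 1 to 20 rows; each row is the pose to reach, as a shift and turn from the pose commanded when the call began, along the tool's axes at that moment, turning the shorter way round; what a row does not reach only later rows make up. A row lasts 1/8 s, in which the tool goes at most 62.5 mm and 10.7 degrees, less where a joint would pass 70% of its speed; a pose out of reach is approached as far as the arm can. A call with a number of a shift or a turn outside -1 to 1 is refused whole. A call with a gripper value outside its range is refused whole. "fingers" is the closure, from -1 (fully open) to 1 (shut), so that 0 is half open, set as the call begins (left out, the last holds). The fingers move at their own pace and stop on an object; "force" is the grip in N (left out, the last holds). Time passes only in rows, so rows that repeat a pose let the fingers close. It gives the time, the measured TCP pose, the force, the opening and the grip force at its end, in the units of the state.
- env.state(): the state, without advancing time (a new reading comes with each control period).
- cams.grab_frame(name): name is "scene" or "side" or "wrist"; returns a dict with "color" (384x512x3 uint8, blue, green, red), "fx", "fy", "cx", "cy" (pixels), "extrinsics" (4x4, takes a point from camera to world coordinates); the wrist camera has in their place "tool_from_camera" (4x4, takes a point from camera to tool coordinates, whose origin is the TCP and whose axes are the flange's). Camera axes: x right, y down, z forward; pixel columns grow to the right and rows downward; lengths in mm; the calibration is good to about 2 mm. A picture is of the moment at which its call begins: read the wrist's pose just before it. There is no depth.
- env.job_done(): hands the job in; it is judged then, once.
The state is a dict: "time_s": time; "qpos": joint angles; "qvel": joint speeds; "effort": joint torques, N m; "ee_pos": TCP position; "ee_rot": TCP orientation; "force": force on the tool from outside, world axes, zero at the start; "torque": the same for the moment, N m; "gripper_width": finger opening in mm; "gripper_force": force on a finger pad.
Only numpy, scipy, OpenCV 4.12 (cv2) and the standard library are available. Lean on these libraries where they do the work, as an engineer would, in place of code of your own. Each camera call takes 0.05 s, during which the arm holds its last target. There are 200 camera calls.

## Task

Set the loose glass tumbler upright into the empty pocket of the two-pocket steel carrier, without letting it drop, and let go of it. Then lift the loaded carrier by the grip bar of its handle, keeping it level, straight up until its underside is about 15 cm above the drip tray, and hold it there steady and level above the tray for a few seconds. Finish while still holding it in the air (do not put it down), and leave everything else on the bench alone.

Things in the scene. Friction and masses are not known exactly. Their poses are not given: they have to be found in the camera images.
- loose_tumbler_mid (a point): Centre (half-way up, on its axis) of the frosted glass tumbler that stands on the bench: straight-sided, open at the top, 52 mm outside diameter, 85 mm tall, wall 4 mm, 0.14 to 0.21 kg. Its z axis is the tumbler's axis, up when it stands. It is rigid; it can be held across its outside, or by its rim.
- seated_tumbler_mid (a point): The same point of an identical tumbler that already stands in the other pocket of the carrier (at carrier x = -72 mm). It stays there.
- carrier_base (a point): Underside centre of the loose steel carrier, 214 mm (x) by 92 mm (y), z up, 0.34 to 0.5 kg empty. Open square pockets at its x = +72 mm (empty) and -72 mm (full): 70 mm outside, 64 mm inside, floor 3 mm, walls 30 mm high. Between them a rigid handle arch: posts 14 mm (x) by 6 mm at y = +-43 mm, a grip bar on top. It stands in the drip tray, underside 12 mm above the bench, turned any way.
- empty_pocket (a point): Centre of the inner floor of the empty pocket, axes as the carrier's (x points away from the handle, y along the handle bar). A tumbler fits with 6 mm to spare all round.
- handle_mid (a point): Centre of the carrier's straight wooden grip bar, 130 mm above the carrier's underside, axes as the carrier's. The bar runs along y: 80 mm free between the posts, 14 mm thick (x), 24 mm tall, flat sides. It is rigid with the carrier, which stays level if pinched across x with a firm grip (60 N or more). Seated tumblers end 30 mm below the bar.
- carrier_grip: The grip bar itself, same centre and axes as handle_mid.
- drip_tray: Shallow metal drip tray fixed to the bench, 256 x 126 mm, rim 14 mm high, with rubber ribs whose tops are 12 mm above the bench; origin at the centre of its underside, x along its length. The carrier stands on the ribs, aligned with it.
- vase: Bystander, leave alone: frosted glass vase, round, 68 mm across at its belly, 150 mm tall. Origin at the middle of its underside.
- paperweight: Bystander, leave alone: solid frosted glass paperweight, 72 mm across, 45 mm tall. Origin at the middle of its underside.
- lapping_pad: Bystander, leave alone: black hand lapping pad, 90 x 55 x 24 mm. Origin at the middle of its underside.
- glass_bowl: Bystander, leave alone: frosted glass bowl, 130 mm across, 55 mm tall. Origin at the middle of its underside.
- cork_wheel: Bystander, leave alone: cork polishing wheel lying flat, 100 mm across, 22 mm thick. Origin at the middle of its underside.
- bench_brush: Bystander, leave alone: brush with wooden handle, about 0.2 m long, lying flat along its x.
- grit_jar: Bystander, leave alone: grey jar with white cap, 72 mm across, 100 mm tall. Origin at the middle of its underside.
Mind the look-alikes: they are no part of the job. Leave any green look-alike of the part that bears loose_tumbler_mid alone.

How it is judged:
By the outcome, as a careful person would: the job done as asked, in the order asked, and still so for the second after the job is handed in, while the arm keeps its last pose, push and grip.
It also fails if it takes over 58 s, if anything falls off the work surface, if the arm or the gripper's body presses on something with over 40 N, if the wrist force passes 120 N, or if a joint passes its speed limit or range.

## Working session

There is one attempt and no reset: what is moved stays moved. The work goes in short steps, Python scripts to look and compute and a tool call to move; the robot and the scene stay as the last step left them, time stands still between calls to the robot, and variables do not carry over. Pictures are saved under pics/ and viewed, at most 11 in all, crops included, and the job is handed in when it is done.

Besides the shell and the picture viewer there is one more tool, called after "Call:" as name(argument=value, ...) on one line, values as JSON. step_arm: Moves the arm, as the interface text tells. Its arguments: {"type":"object","properties":{"linear":{"type":"array"},"turn":{"type":"array"},"fingers":{"type":"number"},"force":{"type":"number"}},"required":["linear","turn"]}

```bash
mkdir -p pics
cat > h.py <<'E'
from workcell import env, cams
import numpy as np, cv2
from scipy.spatial.transform import Rotation as R
def pose():
    s=env.state(); T=np.eye(4); T[:3,:3]=R.from_euler('xyz',s['ee_rot'],degrees=True).as_matrix(); T[:3,3]=s['ee_pos']; return T
def grab(n,f=None):
    T=pose(); g=cams.grab_frame(n)
    g['E']=T@np.array(g['tool_from_camera']) if n=='wrist' else np.array(g['extrinsics'])
    if f: cv2.imwrite(f,g['color'])
    return g
def ray(g,u,v,z):
    d=g['E'][:3,:3]@np.array([(u-g['cx'])/g['fx'],(v-g['cy'])/g['fy'],1]); o=g['E'][:3,3]
    return o+d*(z-o[2])/d[2]
def proj(g,p):
    q=np.linalg.inv(g['E'])@np.append(p,1); return [g['fx']*q[0]/q[2]+g['cx'],g['fy']*q[1]/q[2]+g['cy']]
def togo(p,yaw=None):
    T=pose(); return (T[:3,:3].T@(np.array(p)-T[:3,3])/300).round(4)
E
python3 - <<'E'
from h import *
a=grab('scene');b=grab('side')
cv2.imwrite('pics/a.png',cv2.resize(a['color'],(800,600)));cv2.imwrite('pics/b.png',cv2.resize(b['color'],(800,600)))
for g in(a,b):print(g['E'].round(2),g['fx'],g['cx'],g['cy'])
print(env.state())
E
```

```text
[[-6.6000e-01  5.6000e-01 -5.0000e-01  9.9385e+02]
 [ 7.5000e-01  5.1000e-01 -4.2000e-01  4.2631e+02]
 [ 2.0000e-02 -6.5000e-01 -7.6000e-01  9.2824e+02]
 [ 0.0000e+00  0.0000e+00  0.0000e+00  1.0000e+00]] 348.75456554364007 247.6770659675978 194.4247487985693
[[ 9.2000e-01 -2.5000e-01  3.1000e-01  1.1808e+02]
 [-4.0000e-01 -6.1000e-01  6.9000e-01 -7.9689e+02]
 [ 2.0000e-02 -7.6000e-01 -6.6000e-01  8.2723e+02]
 [ 0.0000e+00  0.0000e+00  0.0000e+00  1.0000e+00]] 355.8398168164111 253.1615343768668 189.93650177850301
{'time_s': 0.1, 'qpos': array([ 6.96744686e+01,  1.83481053e+01,  8.97016045e+01, -2.22226522e-03,
        7.20429458e+01, -1.14610335e+00]), 'qvel': array([-0.04681207, -0.00117755, -0.17955713,  0.02409848, -0.00559978,
        0.06391049]), 'effort': array([-1.70293948e-03, -4.13331842e+01, -2.32513046e+01,  7.27938814e-02,
        4.21370845e-02, -4.36761377e-05]), 'ee_pos': array([188.76036206, 542.66057843, 224.18823125]), 'ee_rot': array([-1.79907321e+02,  2.59190171e-04,  1.60821259e+02]), 'force': array([-0.06983458, -0.28064918,  0.49478582]), 'torque': array([-0.01844715,  0.04028668,  0.01575252]), 'gripper_force': 0.0, 'gripper_width': 91.26782396626307}
```

View pics/a.png

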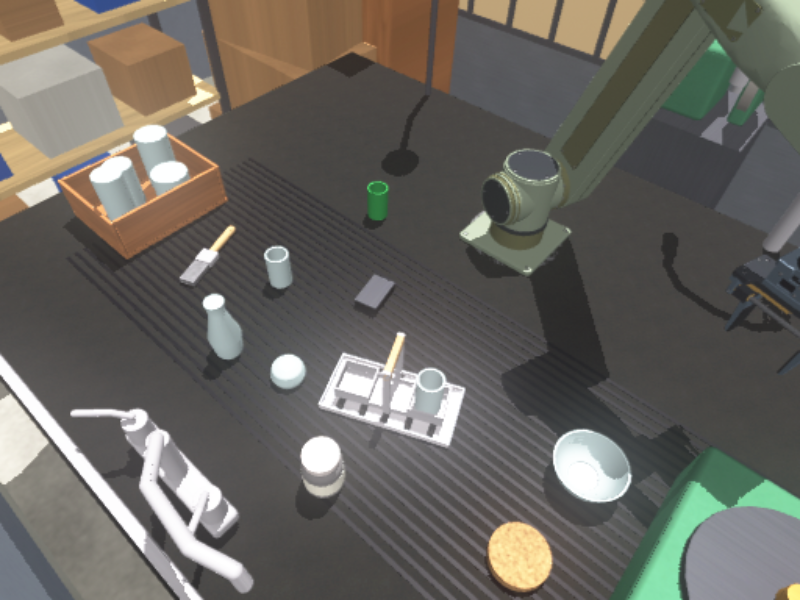

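View pics/b.png

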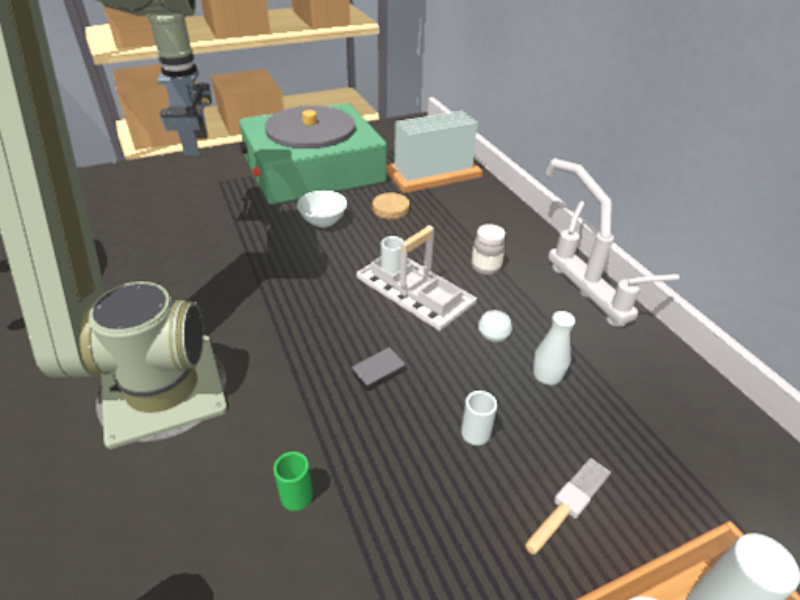

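The scene view (800x600) shows the possible tumblers: the frosted one alone on the bench at (278,267), the green one at (377,200), one in the carrier at (430,392), and several in the crate at (130,170). The frosted one at (278,267), at (479,417) in the side view, fits: it is clear glass, loose and standing on the bench. The green one is the look-alike. The carrier is at about (392,398), with its empty pocket on the left at (357,382).

Run:
```python
from h import *
a=grab('scene');b=grab('side')
k=.64
def two(pa,pb):
    A=[];B=[]
    for g,p in((a,pa),(b,pb)):
        o=g['E'][:3,3];d=ray(g,p[0]*k,p[1]*k,0)-o;d/=np.linalg.norm(d);M=np.eye(3)-np.outer(d,d);A.append(M);B.append(M@o)
    return np.linalg.lstsq(np.vstack(A),np.hstack(B),rcond=None)[0].round(1)
print('rim',ray(a,277*k,253*k,85),ray(b,480*k,399*k,85),two((277,253),(480,399)))
print('seated rim',two((430,376),(392,244)))
print('bar far/near',two((402,337),(431,233)),two((387,373),(406,246)))
print('tray',[ray(a,u*k,v*k,14).round() for u,v in((345,355),(465,384),(445,442),(320,405))])
print('tray b',[ray(b,u*k,v*k,14).round() for u,v in((357,274),(441,324),(475,296))])
for n,p in dict(vase=(227,350),pw=(288,375),jar=(325,480),pad=(375,292)).items(): print(n,ray(a,p[0]*k,p[1]*k,10).round())
c1=cv2.resize(a['color'][140:200,150:210],(390,390),interpolation=2);c2=cv2.resize(a['color'][205:290,195:305],(400,309),interpolation=2)
c=np.zeros((390,800,3),np.uint8);c[:,:390]=c1;c[:309,400:]=c2;cv2.imwrite('pics/c.png',c)
```

```text
rim [ 496.91633467 -315.3938918    85.        ] [ 498.96592071 -313.46288774   85.        ] [ 498.  -314.3   86.5]
seated rim [530.2 138.2  97.8]
bar far/near [563.1  67.  173. ] [564.1  90.2 108.5]
tray [array([559., -51.,  14.]), array([451., 172.,  14.]), array([575., 218.,  14.]), array([673.,  -5.,  14.])]
tray b [array([455., 165.,  14.]), array([560., -61.,  14.]), array([672.,  -9.,  14.])]
vase [ 710. -241.   10.]
pw [ 667. -103.   10.]
jar [769. 105.  10.]
pad [ 388. -124.   10.]
```

View pics/c.png

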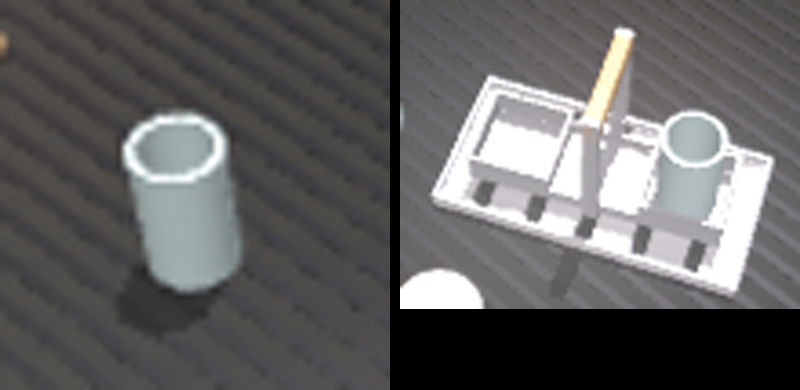

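The crop confirms it: a loose frosted tumbler standing open at the top, and a carrier with its left pocket empty and its right pocket full. I'll fly over the carrier first for a close look, then go on to the tumbler.

Run:
```python
from h import *
g=grab('wrist');print(g['tool_from_camera'].round(2),g['fx'],g['cx'],g['cy'])
print(togo([498,-314,225]),togo([566,80,300]))
```

```text
[[   0.     -0.97   -0.24   67.77]
 [   1.      0.      0.      0.42]
 [  -0.     -0.24    0.97 -158.64]
 [   0.      0.      0.      1.  ]] 292.9787607647404 254.66196050580922 189.7575480912057
[-1.9118e+00 -2.3590e+00  4.0000e-04] [-1.6943 -1.0443 -0.2506]
```

Call:
step_arm(linear=[[-0.85,-0.52,-0.13],[-0.85,-0.52,-0.13],[-0.85,-0.52,-0.13],[-0.85,-0.52,-0.13],[-0.85,-0.52,-0.13],[-0.85,-0.52,-0.13]], turn=[0,0,0,0,0,0], fingers=-1)

```text
time_s: 1.0
ee_pos: [380.4, 309.8, 264.5]
ee_rot: [180.0, 0.1, 160.5]
force: [-0.8, -0.0, -0.6]
gripper_width: 91.1
gripper_force: 0.0
```

Call:
step_arm(linear=[[-0.85,-0.52,-0.12],[-0.85,-0.52,-0.12],[-0.85,-0.52,-0.12],[-0.85,-0.52,-0.12],[-0.85,-0.52,-0.12],[-0.85,-0.52,-0.12],[-0.85,-0.52,-0.12],[-0.85,-0.52,-0.12]], turn=[0.125,0.125,0.125,0.125,0.125,0.125,0.125,0.125])

```text
time_s: 2.0
ee_pos: [567.2, 82.4, 299.8]
ee_rot: [-180.0, -0.0, 115.9]
force: [0.5, -0.5, -0.8]
gripper_width: 91.3
gripper_force: 0.0
```

Run:
```python
from h import *
s=env.state();print(s['time_s'],s['ee_pos'],s['ee_rot'],s['qvel'].round(1))
g=grab('wrist');np.save('w1.npy',g['E']);cv2.imwrite('pics/w1raw.png',g['color']);cv2.imwrite('pics/w1.png',cv2.resize(g['color'],(800,600)))
```

```text
2.0 [567.15197429  82.44030604 299.80981243] [-1.79975110e+02 -4.46792026e-02  1.15948150e+02] [-0.1 -0.2 -0.  -0.2 -0.1 -0. ]
```

View pics/w1.png

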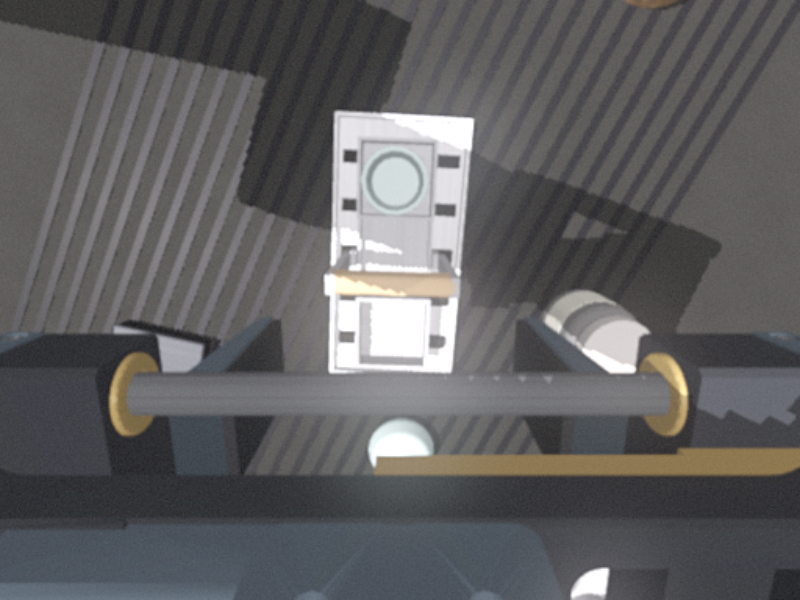

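The wrist view shows the carrier nearly aligned with the tool. The bar's top is at about (393,281), the seated rim at (394,180), the empty pocket at about (392,330), and the paperweight at (400,445).

Run:
```python
from h import *
g=grab('wrist');k=.64
im=g['color'];hsv=cv2.cvtColor(im,cv2.COLOR_BGR2HSV)
m=cv2.inRange(hsv,(8,60,120),(25,255,255));m[:150]=0;m[210:]=0;m[:,:200]=0;m[:,310:]=0
p=cv2.findNonZero(m);r=cv2.minAreaRect(p);print(r)
bx=cv2.boxPoints(r);B=np.array([ray(g,u,v,154) for u,v in bx]);print(B.round(1))
print('bar',ray(g,*r[0],154))
sr=ray(g,394*k,180*k,100);print('seated',sr)
bc=ray(g,*r[0],154);d=bc-sr;print('sep',np.hypot(*d[:2]),np.degrees(np.arctan2(d[1],d[0])))
for u,v in((334,112),(473,119),(330,372),(453,374)):print('tray',ray(g,u*k,v*k,14).round(1))
for u,v in((362,140),(434,141),(362,214),(432,214)):print('pk',ray(g,u*k,v*k,42).round(1))
```

```text
((250.0722198486328, 182.71905517578125), (73.49124145507812, 14.45970344543457), 4.68589973449707)
[[529.1  58.9 154. ]
 [523.9  73.7 154. ]
 [596.4 101.9 154. ]
 [602.5  87.3 154. ]]
bar [562.88008895  80.46346434 154.        ]
seated [533.95042669 144.27262492 100.        ]
sep 70.06093300069743 -65.6115114798035
tray [457.9 174.5  14. ]
tray [574.4 224.6  14. ]
tray [557.7 -59.4  14. ]
tray [674.1  -5.2  14. ]
pk [493.9 162.5  42. ]
pk [550.2 189.   42. ]
pk [520.4 105.2  42. ]
pk [576.9 132.7  42. ]
```

Call:
step_arm(linear=[[-0.47,0,0],[-0.47,0,0],[-0.47,0,0],[-0.47,0,0]], turn=[0,0,0,0])

```text
time_s: 2.6
ee_pos: [629.4, -46.0, 299.6]
ee_rot: [-180.0, -0.1, 115.8]
force: [-1.3, -0.8, -0.0]
gripper_width: 90.9
gripper_force: 0.0
```

Run:
```python
from h import *
g=grab('wrist');np.save('w2.npy',g['E']);cv2.imwrite('pics/w2raw.png',g['color']);cv2.imwrite('pics/w2.png',cv2.resize(g['color'][:200,130:390],(780,600),interpolation=2))
print(proj(g,[593,14.5,15]),proj(g,[563,80,154]),togo([498,-314,180]))
```

```text
[np.float64(250.20392660152567), np.float64(115.73491423602493)] [np.float64(249.32293871520258), np.float64(36.487071938503334)] [-0.6172 -0.7839  0.3988]
```

View pics/w2.png

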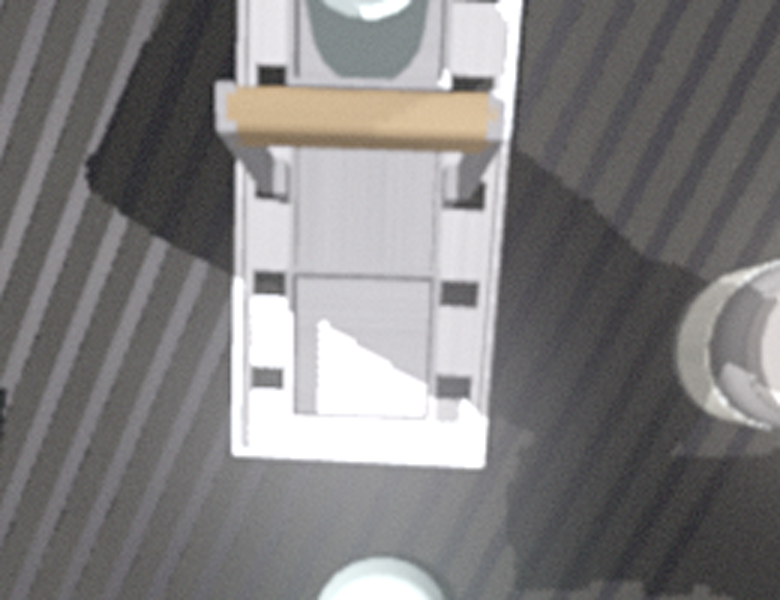

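The pocket's outer rim in the crop has corners (294,274), (434,276), (430,417) and (296,414). The bar's top face runs from (228,87) to (492,92).

Run:
```python
from h import *
g=grab('wrist')
c=np.array([ray(g,130+u/3,v/3,42) for u,v in((294,274),(434,276),(430,417),(296,414))]);print(c.round(1),c.mean(0))
for a,b in((0,1),(3,2),(0,3),(1,2)):
    d=c[b]-c[a];print(np.hypot(*d[:2]).round(1),np.degrees(np.arctan2(d[1],d[0])).round(1))
b=np.array([ray(g,130+u/3,v/3,154) for u,v in((228,87),(492,92))]);print(b.round(1));d=b[1]-b[0];print(np.degrees(np.arctan2(d[1],d[0])))
```

```text
[[552.2  31.3  42. ]
 [609.4  58.1  42. ]
 [636.    1.2  42. ]
 [579.  -24.9  42. ]] [594.1290652  16.3863196  42.       ]
63.1 25.1
62.7 24.6
62.3 -64.5
62.8 -64.9
[[523.   69.  154. ]
 [598.3 103.9 154. ]]
24.88012810528496
```

Call:
step_arm(linear=[[-0.62,-0.78,0.4],[-0.62,-0.78,0.4],[-0.62,-0.78,0.4],[-0.62,-0.78,0.4],[-0.62,-0.78,0.4],[-0.62,-0.78,0.4],[-0.62,-0.78,0.4],[-0.62,-0.78,0.4]], turn=[0.002,0.002,0.002,0.002,0.002,0.002,0.002,0.002])

```text
time_s: 3.7
ee_pos: [501.2, -313.8, 181.0]
ee_rot: [179.9, 0.1, 115.2]
force: [-1.1, -0.7, 0.9]
gripper_width: 91.0
gripper_force: 0.0
```

Run:
```python
from h import *
s=env.state();print(s['time_s'],s['ee_pos'],s['ee_rot'])
g=grab('wrist','pics/w3.png')
print(proj(g,[498,-314,85]),proj(g,[498,-314,0]),togo([498,-314,60]))
```

```text
3.7 [ 501.16672137 -313.77779321  180.96910333] [1.79909587e+02 5.75473558e-02 1.15230238e+02]
[np.float64(251.0358662739787), np.float64(193.64588562780136)] [np.float64(251.7641903952703), np.float64(175.3116611163318)] [ 0.0044 -0.0103  0.4031]
```

View pics/w3.png

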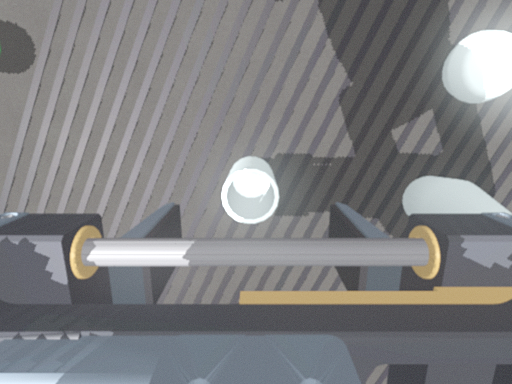

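The tumbler's rim is centred at (250,194), where I predicted it, so I'll descend and grip.

Call:
step_arm(linear=[[0.004,-0.01,0.15],[0.004,-0.01,0.3],[0.004,-0.01,0.36],[0.004,-0.01,0.4],[0.004,-0.01,0.4],[0.004,-0.01,0.4]], turn=[0,0,0,0,0,0])

```text
time_s: 4.5
ee_pos: [497.6, -315.8, 61.1]
ee_rot: [179.9, 0.1, 115.1]
force: [0.1, -0.1, 0.8]
gripper_width: 91.2
gripper_force: 0.0
```

Call:
step_arm(linear=[[0,0,0],[0,0,0],[0,0,0],[0,0,0],[0,0,0],[0,0,0],[0,0,0],[0,0,0]], turn=[0,0,0,0,0,0,0,0], fingers=1, force=25)

```text
time_s: 5.5
ee_pos: [496.7, -315.6, 60.0]
ee_rot: [180.0, 0.0, 115.1]
force: [0.3, -0.3, 0.8]
gripper_width: 52.0
gripper_force: 25.0
```

Call:
step_arm(linear=[[0,0,-0.1],[0,0,-0.25],[0,0,-0.4],[0,0,-0.5],[0,0,-0.5],[0,0,-0.5]], turn=[0,0,0,0,0,0])

```text
time_s: 6.25
ee_pos: [495.7, -315.0, 208.0]
ee_rot: [-179.9, -0.2, 115.1]
force: [-0.7, -0.2, -2.2]
gripper_width: 51.9
gripper_force: 25.0
```

Run:
```python
from h import *
s=env.state();print(s['time_s'],s['ee_pos'],s['ee_rot'],s['force'],s['gripper_width'])
g=grab('wrist');cv2.imwrite('pics/w4.png',cv2.resize(g['color'][100:300,150:350],(600,600)))
T=pose();print('rim exp',[x for x in proj(g,T[:3,3]+[0,0,25])],g['color'].shape)
print(togo([594,16.2,210]))
```

```text
6.25 [ 495.68176921 -315.02946298  207.95944438] [-1.79896204e+02 -1.72851437e-01  1.15096244e+02] [-0.70647497 -0.24157116 -2.24839584] 51.866071219086
rim exp [np.float64(254.19300737947864), np.float64(256.8243342803219)] (384, 512, 3)
[ 0.8604  0.7653 -0.0065]
```

View pics/w4.png

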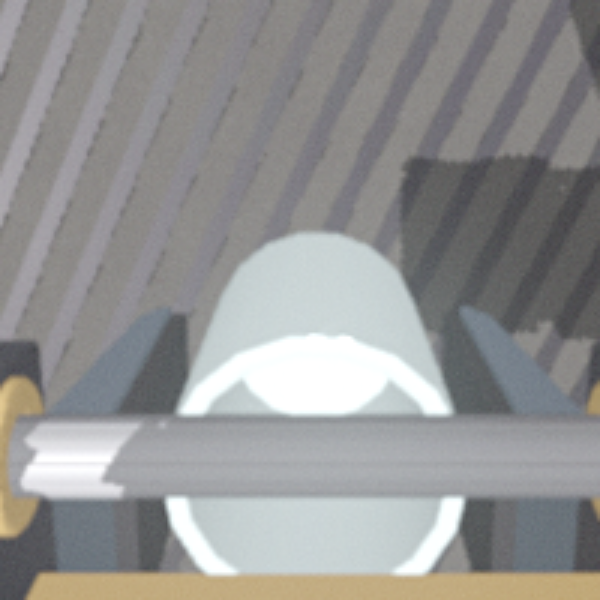

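The tumbler is upright in the hand. Its rim is centred at column 315 of the crop, and the far rim edge is at row about 335, which I'll compare with the expected position.

Run:
```python
from h import *
g=grab('wrist');T=pose();x=T[:3,0]
for d in(20,23,26,29,32):print(d,proj(g,T[:3,3]+x*d+[0,0,25])[1])
print('bottom',[proj(g,T[:3,3]+x*26+[0,0,-60])[1]])
```

```text
20 219.59879226232258
23 213.67926908596078
26 207.6986138383562
29 201.65587462003566
32 195.55007966546162
bottom [np.float64(174.49922017373976)]
```

Call:
step_arm(linear=[[0.1,0.09,0],[0.25,0.22,0],[0.4,0.35,0],[0.54,0.48,0],[0.67,0.59,0],[0.78,0.69,0],[0.84,0.74,0],[0.866,0.765,0],[0.866,0.765,0],[0.866,0.765,0]], turn=[0,0,0,0,0,0,0,0,0,0])

```text
time_s: 7.6
ee_pos: [593.9, 15.9, 209.6]
ee_rot: [-179.9, 0.0, 115.0]
force: [0.3, 0.2, -1.0]
gripper_width: 51.8
gripper_force: 25.0
```

Run:
```python
from h import *
s=env.state();print(s['time_s'],s['ee_pos'],s['ee_rot'],s['force'],s['gripper_width'])
T=pose();print(togo(np.array([594.1,16.3,76])-2*np.array([-T[0,0],-T[1,0],0])*-1))
a=grab('scene');cv2.imwrite('pics/s5.png',cv2.resize(a['color'][170:300,160:330],(784,600)))
```

```text
7.6 [593.94944586  15.92530428 209.58240417] [-1.79944336e+02  3.37476045e-03  1.15042435e+02] [ 0.3104425   0.20689061 -0.97924521] 51.820468889221075
[-0.0057  0.0014  0.4453]
```

View pics/s5.png

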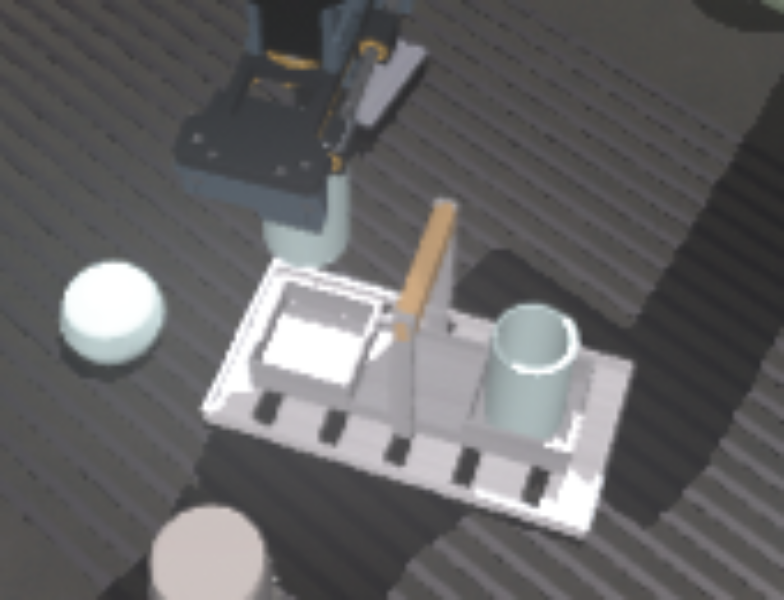

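The tumbler hangs just above the empty pocket and the way down is clear. I'll lower it.

Call:
step_arm(linear=[[0.007,0.001,0.06],[0.007,0.001,0.16],[0.007,0.001,0.26],[0.007,0.001,0.33],[0.007,0.001,0.36],[0.007,0.001,0.39],[0.007,0.001,0.41],[0.007,0.001,0.425],[0.007,0.001,0.435],[0.007,0.001,0.435]], turn=[0,0,0,0,0,0,0,0,0,0])

```text
time_s: 8.9
ee_pos: [593.7, 19.1, 79.4]
ee_rot: [180.0, -0.0, 115.1]
force: [-0.6, 0.2, -2.1]
gripper_width: 51.7
gripper_force: 25.0
```

Run:
```python
from h import *
s=env.state();print(s['time_s'],s['ee_pos'],s['ee_rot'],s['force'],s['gripper_width'])
```

```text
8.9 [593.66276096  19.09317226  79.43844936] [ 1.79997079e+02 -3.97078444e-03  1.15104412e+02] [-0.62313119  0.2431117  -2.1210351 ] 51.69385734538897
```

Call:
step_arm(linear=[[0,0,0.005],[0,0,0.009],[0,0,0.012],[0,0,0.012],[0,0,0.012]], turn=[0,0,0,0,0])

```text
time_s: 9.52
ee_pos: [593.7, 19.0, 75.9]
ee_rot: [180.0, -0.0, 115.1]
force: [-0.4, -0.5, -1.0]
gripper_width: 51.7
gripper_force: 25.0
```

Call:
step_arm(linear=[[0,0,0.002],[0,0,0.004],[0,0,0.005],[0,0,0.005]], turn=[0,0,0,0])

```text
time_s: 10.02
ee_pos: [593.8, 19.0, 74.9]
ee_rot: [180.0, 0.0, 115.1]
force: [-0.8, 0.2, 4.3]
gripper_width: 51.6
gripper_force: 25.0
```

There is contact with the pocket floor. I'll release and rise.

Call:
step_arm(linear=[[0,0,0],[0,0,0],[0,0,0],[0,0,0],[0,0,0],[0,0,0]], turn=[0,0,0,0,0,0], fingers=-1)

```text
time_s: 10.78
ee_pos: [593.7, 19.0, 74.3]
ee_rot: [180.0, -0.0, 115.1]
force: [-0.5, -0.4, 0.1]
gripper_width: 91.2
gripper_force: 0.0
```

Call:
step_arm(linear=[[0,0,-0.06],[0,0,-0.2],[0,0,-0.38],[0,0,-0.55],[0,0,-0.66],[0,0,-0.7],[0,0,-0.7]], turn=[0,0,0,0,0,0,0])

```text
time_s: 11.65
ee_pos: [593.6, 19.0, 284.1]
ee_rot: [180.0, -0.0, 115.1]
force: [0.9, -0.3, 0.8]
gripper_width: 91.1
gripper_force: 0.0
```

Run:
```python
from h import *
s=env.state();print(s['time_s'],s['ee_pos'],s['ee_rot'],s['force'],s['gripper_width'])
print(togo([563.5,81.3,240]))
a=grab('scene');cv2.imwrite('pics/s6.png',cv2.resize(a['color'][170:300,160:330],(784,600)))
```

```text
11.65 [593.5689919   19.01148976 284.08635905] [ 1.79995468e+02 -2.78483675e-03  1.15096035e+02] [ 0.88149724 -0.2915678   0.8120439 ] 91.09993942769582
[ 0.2305 -0.0027  0.147 ]
```

View pics/s6.png

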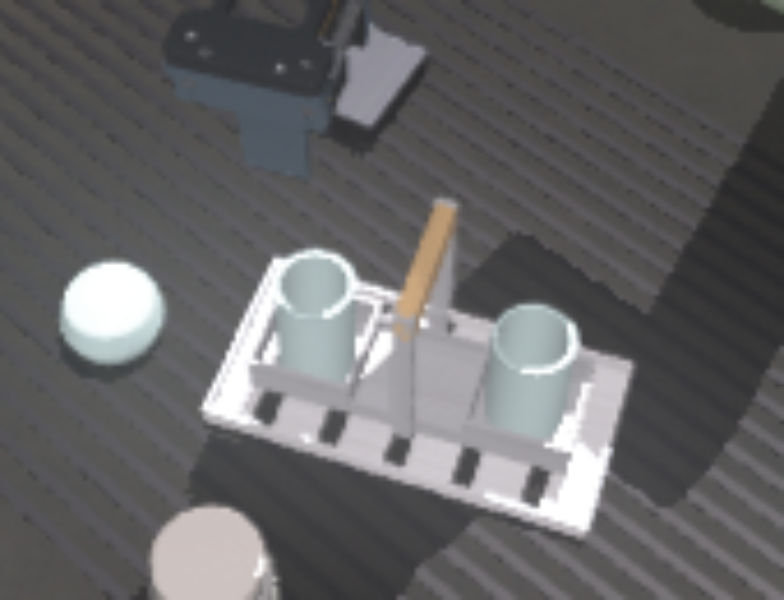

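The tumbler stands upright in the pocket and the carrier hasn't moved. Next I'll line up over the bar with a quarter turn.

Call:
step_arm(linear=[[0.08,0,0.02],[0.16,0,0.05],[0.23,-0.003,0.1],[0.23,-0.003,0.14],[0.23,-0.003,0.14],[0.23,-0.003,0.14],[0.23,-0.003,0.14],[0.23,-0.003,0.14],[0.23,-0.003,0.14],[0.23,-0.003,0.14],[0.23,-0.003,0.14],[0.23,-0.003,0.14]], turn=[0.03,0.06,0.09,0.12,0.15,0.18,0.21,0.235,0.25,0.25,0.25,0.25])

```text
time_s: 13.2
ee_pos: [563.4, 81.1, 241.9]
ee_rot: [-180.0, 0.0, 25.1]
force: [-0.6, -0.6, 0.4]
gripper_width: 91.3
gripper_force: 0.0
```

Run:
```python
from h import *
s=env.state();print(s['time_s'],s['ee_pos'],s['ee_rot'],s['qpos'].round(1))
g=grab('wrist','pics/w7.png')
m=cv2.inRange(cv2.cvtColor(g['color'],cv2.COLOR_BGR2HSV),(8,60,120),(25,255,255));m[260:]=0
c=max(cv2.findContours(m,0,1)[0],key=cv2.contourArea);r=cv2.minAreaRect(c);print(r,ray(g,*r[0],154))
print(proj(g,[563.5,81.3,154]),togo([563.5,81.3,134]))
```

```text
13.2 [563.41034684  81.10132531 241.8769356 ] [-1.79981579e+02  4.32251312e-02  2.51404341e+01] [ 7.  17.2 88.7  0.  74.1 71.9]
((33.5, 14.0), (28.0, 67.0), 90.0) [621.66134243 293.43384436 154.        ]
[np.float64(255.12316430474712), np.float64(196.66318616716197)] [ 0.0006 -0.0004  0.3602]
```

View pics/w7.png

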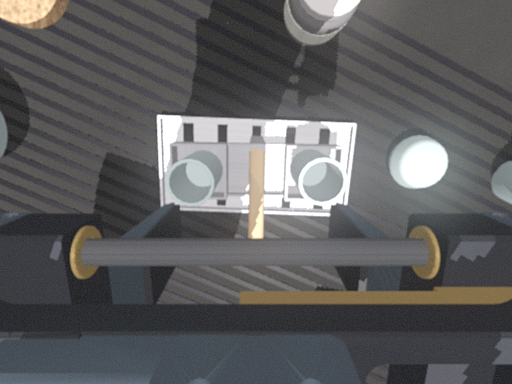

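The bar is at column 256, rows 150-238, centred between the fingers and parallel to the tool x axis, so I'll descend and pinch at 60 N.

Call:
step_arm(linear=[[0,0.002,0.08],[0,0.002,0.18],[0,0.002,0.27],[0,0.002,0.33],[0,0.002,0.355],[0,0.002,0.36],[0,0.002,0.36]], turn=[0,0,0,0,0,0,0])

```text
time_s: 14.12
ee_pos: [564.4, 80.7, 135.1]
ee_rot: [180.0, -0.1, 25.1]
force: [0.6, -1.0, 0.7]
gripper_width: 91.5
gripper_force: 0.0
```

Call:
step_arm(linear=[[0,0,0],[0,0,0],[0,0,0],[0,0,0],[0,0,0],[0,0,0],[0,0,0],[0,0,0],[0,0,0],[0,0,0],[0,0,0],[0,0,0]], turn=[0,0,0,0,0,0,0,0,0,0,0,0], fingers=1, force=60)

```text
time_s: 15.62
ee_pos: [564.0, 80.4, 134.3]
ee_rot: [180.0, -0.0, 25.1]
force: [1.1, -1.9, -0.8]
gripper_width: 14.1
gripper_force: 60.0
```

Call:
step_arm(linear=[[0,0,-0.01],[0,0,-0.03],[0,0,-0.06],[0,0,-0.1],[0,0,-0.145],[0,0,-0.19],[0,0,-0.235],[0,0,-0.28],[0,0,-0.325],[0,0,-0.37],[0,0,-0.41],[0,0,-0.445],[0,0,-0.475],[0,0,-0.495],[0,0,-0.505],[0,0,-0.505],[0,0,-0.505],[0,0,-0.505]], turn=[0,0,0,0,0,0,0,0,0,0,0,0,0,0,0,0,0,0])

```text
time_s: 17.88
ee_pos: [563.7, 80.5, 285.5]
ee_rot: [-180.0, 0.0, 25.1]
force: [-0.5, -0.6, -6.5]
gripper_width: 13.8
gripper_force: 60.0
```

Run:
```python
from h import *
s=env.state();print(s['time_s'],s['ee_pos'],s['ee_rot'],s['force'],s['torque'],s['gripper_width'],s['gripper_force'])
a=grab('side');b=grab('scene')
cv2.imwrite('pics/s8.png',np.hstack([cv2.resize(g['color'][y:y+170,x:x+170],(400,400)) for g,y,x in((a,70,180),(b,130,150))]))
```

```text
17.875 [563.69833054  80.54022896 285.48816472] [-1.79984025e+02  3.65103048e-02  2.50971091e+01] [-0.45979578 -0.61673758 -6.51382284] [-0.02822563  0.15265381 -0.03967352] 13.754459207685933 59.95879948139191
```

View pics/s8.png

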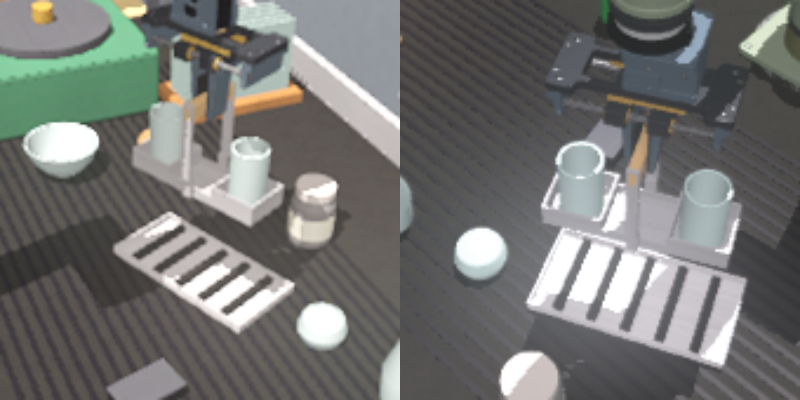

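Both views show the carrier in the air and level above the tray, with both tumblers upright in their pockets. Now I'll hold it for a few seconds.

Call:
step_arm(linear=[[0,0,0],[0,0,0],[0,0,0],[0,0,0],[0,0,0],[0,0,0],[0,0,0],[0,0,0],[0,0,0],[0,0,0],[0,0,0],[0,0,0],[0,0,0],[0,0,0],[0,0,0],[0,0,0],[0,0,0],[0,0,0],[0,0,0],[0,0,0]], turn=[0,0,0,0,0,0,0,0,0,0,0,0,0,0,0,0,0,0,0,0])

```text
time_s: 20.48
ee_pos: [563.8, 80.6, 285.9]
ee_rot: [-180.0, -0.0, 25.1]
force: [-0.2, -0.3, -7.9]
gripper_width: 13.5
gripper_force: 60.0
```

Call:
step_arm(linear=[[0,0,0],[0,0,0],[0,0,0],[0,0,0],[0,0,0],[0,0,0],[0,0,0],[0,0,0],[0,0,0],[0,0,0],[0,0,0],[0,0,0],[0,0,0],[0,0,0],[0,0,0],[0,0,0],[0,0,0],[0,0,0],[0,0,0],[0,0,0]], turn=[0,0,0,0,0,0,0,0,0,0,0,0,0,0,0,0,0,0,0,0])

```text
time_s: 22.98
ee_pos: [563.8, 80.6, 285.8]
ee_rot: [-180.0, -0.0, 25.1]
force: [0.1, -0.6, -7.6]
gripper_width: 13.5
gripper_force: 60.0
```

Run:
```python
from h import *
s=env.state();print(s['time_s'],s['ee_pos'],s['ee_rot'],s['force'],s['torque'],s['gripper_width'])
if s['force'][2]<-4: print(env.job_done())
```

```text
22.975 [563.83121861  80.58272389 285.83271515] [-1.79995491e+02 -1.73961681e-03  2.50963914e+01] [ 0.07134567 -0.59705941 -7.60452003] [-0.06947271  0.16551878  0.03174983] 13.478374597988417
the job is handed in; nothing more can be done
None
```

I set the tumbler upright in the empty pocket and let go. I then lifted the carrier straight up about 15 cm, held it steady and level over the tray for 5 s, and handed the job in at 23 s, still holding it in the air.

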